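Show the spare brass plaque to the loan reader

ROBOT

A 6-joint arm with a two-finger parallel gripper is mounted at the origin on the work surface. World frame = base frame: x ahead of the robot, y to its left, z up, the work surface at z = 0. Lengths are in m, angles in rad, forces in N, time in s.
With the tool pointing down it reaches from about 0.3 to 0.775 m from the base axis. Payload 14.6 kg.
Tool frame: the origin (TCP) lies at the very end of the fingers, on their centre line; the grasp point (between the pads) lies 19 mm behind it; z points along the fingers, y is the line along which they close (so a half turn about z gives the same grasp; the last joint's range is limited). The gripper opens to 94 mm and grips with 3 to 60 N. Pads are 16 mm wide; open, the fingers measure 119 mm over their backs; the gripper's body (75 mm by 177 mm) begins 78 mm behind the grasp point.
Start: joints at [-1.27, 0.3, 1.521, -0, 1.321, -0.067], TCP at [0.198, -0.513, 0.205] pointing down, gripper open.
Joint ranges: [-3.03, 3.03], [-0.79, 2.21], [0.23, 2.52], [-1.04, 4.18], [0, 3.07], [-2.55, 2.55]. Speed limits (rad/s): [2.22, 2.22, 2.57, 3.14, 3.14, 3.14].

INTERFACE

Orientations are given as [roll, pitch, yaw] about the fixed x, y, z axes, in that order (R = Rz(yaw) Ry(pitch) Rx(roll)).
In Python, from station import ctrl, cams gives the robot as it stands. The module is installed in compiled form; this text tells all that it offers.
- The arm moves only by the tool arm_command, never from a script. Its argument "plan" is a list that holds one entry, the list of rows, each a list of 7 numbers: the shift along the tool's x, y, z in a scale on which 1.0 is 800 mm, then the turn, a rotation vector about the tool's x, y, z in a scale on which 1.0 is pi/2 rad, then the closure, from -1 (fully open) to 1 (shut). A call has 1 to 12 rows; each row is the pose to reach, as a shift and turn from the pose commanded when the call began, along the tool's axes at that moment; what a row does not reach only later rows make up. A row lasts 1/10 s, in which the tool goes at most 50 mm and 8.59 degrees, less where a joint would pass 70% of its speed; a pose out of reach is approached as far as the arm can. A shift or turn number past 1, either way, is cut back to 1. A call with a gripper value outside its range is refused whole. The fingers move at their own pace and stop on an object; "squeeze" is the grip in N (left out, the last holds). Time passes only in rows, so rows that repeat a pose let the fingers close. It gives the time, the measured TCP pose, the force, the opening and the grip force at its end, in the units of the state.
- ctrl.get_obs(): the state, without advancing time (a new reading comes with each control period).
- cams.camera(name): name is "scene" or "top"; returns (picture, depth): 480x640x3 uint8, blue, green, red; 480x640 float32, m along the optical axis (not along the pixel's ray), 0 where there is no reading.
- cams.camera_info(name): a dict with "fx", "fy", "cx", "cy" (pixels), "world_to_cam" (4x4, takes a point from world to camera coordinates). Camera axes: x right, y down, z forward; pixel columns grow to the right and rows downward; lengths in m; the calibration is good to about 2 mm. A picture is of the moment at which its call begins. camera_info takes no time and is no camera call.
- ctrl.hand_in(): hands the job in; it is judged then, once.
The state is a dict: "time_s": time; "qpos": joint angles; "joint_vel": joint speeds; "tau": joint torques, N m; "ee_pos": TCP position; "eef_rot": TCP orientation; "force": force on the tool from outside, world axes, zero at the start; "moment": the same for the moment, N m; "grip_width": finger opening in m; "grip_force": force on a finger pad.
Only numpy, scipy, OpenCV 4.12 (cv2) and the standard library are available. Lean on these libraries where they do the work, as an engineer would, in place of code of your own. Each camera call takes 0.05 s, during which the arm holds its last target. There are 200 camera calls.

TASK

The ceramic trophy cup is standing on the flap of the blue kit box: first set it down upright in the middle of the green felt mat, then swing the flap well up so that it stands open by itself. Draw the brass plaque up out of the box, leaving the white plaque in its slot and the flap open, and hold it upright over the middle of the black reader pad, its lower edge about 5 cm above the pad and never touching it. The program finishes while the gripper is still holding the plaque there; keep the cup from toppling and leave the bails, balls and stopwatch where they are.

Things in the scene. Friction and masses are not known exactly. Their poses are not given: they have to be found in the camera images.
- kit_box: Blue open-topped box, fixed, 180 (x) x 240 (y) x 80 mm, walls and floor 5 mm. Origin: centre of the underside; z up, -x its front (robot side), hinge along y on the far top rim. Inside, slots with guides 20 mm high above the floor hold two plaques upright at x = -40, y = -50 and +50 mm of the box frame; either plaque in either slot, free to lift straight up.
- flap (a joint): Angle of the grey flap (180 x 240 x 8 mm, 0.18 kg) that covers the box: 0 closed and level, grows as its front edge swings up and over towards the far side, stop at 1.7. The hinge has friction: the flap stays at any angle where it is left; about 3 N at the bar moves it.
- flap_hinge (a point): Middle of the flap's hinge axis (the axis is parallel to the box's y), on the far top rim, 80 mm above the shelf.
- flap_grip (a point): Centre of the flap's orange grip bar: 16 mm thick, 44 mm long, parallel to the hinge, on a 24 mm wide stem; axis 28 mm above the flap's top; when closed 155 mm in front of the hinge axis and 36 mm above it. Turns with the flap. Pinched from above on its two ends (44 mm apart) it turns between the fingers as the flap swings.
- cup: White ceramic trophy cup, 95 mm high, 0.2 kg (varies): foot 54 mm across, thin stem, bowl 53 to 54 mm across from 60 mm up to the rim. Origin: centre of the underside; z up. Two thin brass ears stand out along its +x and -x to 45 mm from the axis, 52 to 88 mm up: grasp the bowl along its y. Starts on the closed flap, 88 mm above the shelf.
- mat: Green felt mat, 110 x 110 x 4 mm, fixed. Origin: centre of its underside.
- reader: Black loan-reader pad with a white ring on top, 90 x 90 x 16 mm, fixed. Origin: centre of its underside, so its top is at 16 mm. Mat and reader may change places.
- brass_plaque: Brass-coloured plaque, 70 (x) x 14 (y) x 62 (z) mm, 0.14 kg (varies), standing in a slot of the box under the flap. Origin: centre of its lower edge face; z up, x along its length (as the box's x), thin along y (grasp it along y). Lower edge 5 mm above the shelf at the start.
- white_plaque: White plaque of the same size in the other slot; it stays there. Origin: centre of its underside.
- bail0: Beech bail, 95 mm long, 18 mm thick, lying on the shelf; leave alone. Origin on its axis.
- bail1: The other beech bail, same size; leave alone.
- tennis_ball_center (a point): Centre of the yellow tennis ball, 67 mm in diameter, resting in a rubber ring; leave alone.
- stopwatch: Chrome stopwatch case, 54 mm in diameter, 14 mm high; leave alone. Origin: centre of its underside.
- red_ball_center (a point): Centre of the red ball, 72 mm in diameter, in the tilt-out bin at the left; leave alone.
Not all that is in view belongs to the job. There is more than one size of the mat; the one meant has the size given above. Several things have the shape of the cup; the one meant has the colours described above.

How it is judged:
By the outcome, as a careful person would: the job done as asked, in the order asked, and still so for the second after the job is handed in, while the arm keeps its last pose, push and grip.
It also fails if it takes over 72 s, if anything falls off the work surface, if the arm or the gripper's body presses on something with over 40 N, if the wrist force passes 120 N, or if a joint passes its speed limit or range.

## Working session

There is one attempt and no reset: what is moved stays moved. The work goes in short steps, Python scripts to look and compute and a tool call to move; the robot and the scene stay as the last step left them, time stands still between calls to the robot, and variables do not carry over. Pictures are saved under pics/ and viewed, at most 10 in all, crops included, and the job is handed in when it is done.

Besides the shell and the picture viewer there is one more tool, called after "Emit:" by a JSON object that holds its "api" and its "payload". arm_command: Moves the arm, as the interface text tells. Its arguments: {"type":"object","properties":{"plan":{"type":"array"},"squeeze":{"type":"number"}},"required":["plan"]}

```bash
mkdir -p pics
cat > h.py <<'E'
import numpy as np, cv2
from station import ctrl, cams
def snap(n):
    p,d=cams.camera(n); np.savez('/tmp/%s.npz'%n,p=p,d=d); return p,d
def load(n):
    z=np.load('/tmp/%s.npz'%n); return z['p'],z['d']
def world(n,u,v,z=None,d=None):
    i=cams.camera_info(n); T=np.linalg.inv(np.array(i['world_to_cam']))
    r=np.array([(u-i['cx'])/i['fx'],(v-i['cy'])/i['fy'],1.])
    R=T[:3,:3]@r; o=T[:3,3]
    if d is None: d=(z-o[2])/R[2]
    return o+R*d
def cloud(n,d):
    i=cams.camera_info(n); T=np.linalg.inv(np.array(i['world_to_cam']))
    v,u=np.mgrid[:480,:640]
    P=np.stack([(u-i['cx'])/i['fx']*d,(v-i['cy'])/i['fy']*d,d],-1)
    return P@T[:3,:3].T+T[:3,3]
E
python3 - <<'E'
from h import *
for n in('scene','top'):
    p,d=snap(n); cv2.imwrite(f'pics/{n}0.png',p)
    print(n,np.linalg.inv(np.array(cams.camera_info(n)['world_to_cam'])).round(3).tolist())
o=ctrl.get_obs(); print(o)
E
```

```text
scene [[0.596, 0.625, -0.505, 1.083], [0.803, -0.461, 0.378, -0.306], [0.003, -0.631, -0.776, 0.906], [0.0, 0.0, 0.0, 1.0]]
top [[0.016, -0.983, 0.185, 0.368], [-1.0, -0.014, 0.014, 0.06], [-0.011, -0.185, -0.983, 1.139], [0.0, 0.0, 0.0, 1.0]]
{'time_s': 0.1, 'qpos': array([-1.26965236e+00,  3.00380682e-01,  1.52154450e+00, -1.44539329e-05,
        1.32072764e+00, -6.66037548e-02]), 'joint_vel': array([-0.00097704,  0.00108609, -0.00199584, -0.00034489,  0.00097276,
       -0.00120954]), 'tau': array([ 1.17676507e-03, -5.32645547e+01, -3.53283548e+01,  7.09357113e-02,
        2.34822108e-02, -3.42755345e-05]), 'ee_pos': array([ 0.19764933, -0.51298671,  0.20495141]), 'eef_rot': array([-3.14053390e+00, -5.65896557e-05,  3.67751275e-01]), 'force': array([-0.23270795,  0.40886575, -0.75219771]), 'moment': array([-0.08428293,  0.00074462,  0.04215041]), 'grip_force': 0.0, 'grip_width': 0.09405572339162097}
```

View pics/scene0.png

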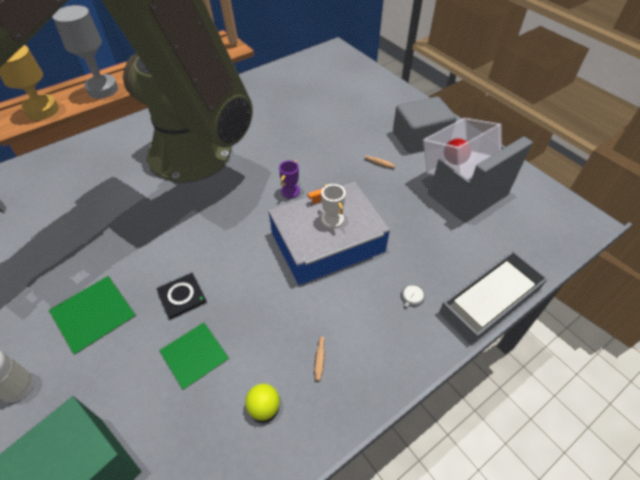

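View pics/top0.png

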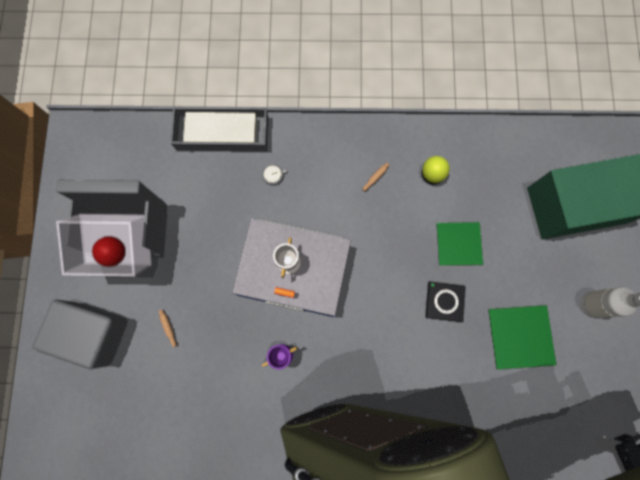

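The scene view shows the white cup on the flap (333,203), the purple cup on the shelf (290,180), and the mats at (194,355) small and (92,313) large. In the top view these are: white cup (287,257), purple cup (280,356), small mat (460,244), large mat (522,337), reader (446,301), orange bar (285,292).
Cup candidates are white (287,257), purple (280,356) and the silver and gold cups on the rack behind the arm, so white on the flap is the one. For the mats I'll measure sizes.

Run:
```python
from h import *
p,d=load('top'); hsv=cv2.cvtColor(p,cv2.COLOR_BGR2HSV); C=cloud('top',d)
def blobs(m,name,z,amin=60):
    n,l,s,c=cv2.connectedComponentsWithStats(m.astype(np.uint8))
    for k in range(1,n):
        if s[k,4]<amin: continue
        cn=cv2.findContours((l==k).astype(np.uint8),0,2)[0][0][:,0]
        W=np.array([world('top',u,v,z)[:2] for u,v in cn])
        (cx,cy),(w,h),a=cv2.minAreaRect((W*1000).astype(np.float32))
        print(name,c[k].round(1),'ctr',round(cx,1),round(cy,1),'size',round(w),round(h),'ang',round(a,1),'zmed',np.median(C[l==k][:,2]).round(4))
H,S,V=[hsv[...,i].astype(int) for i in range(3)]
blobs((H>50)&(H<70)&(S>200),'green',.004)
blobs((V<60)&(C[...,2]<.03)&(C[...,2]>.008),'black',.016)
blobs((H>3)&(H<16)&(S>180)&(C[...,2]>.09)&(C[...,2]<.135),'orange',.116,20)
x,y=C[...,0],C[...,1]
box=(abs(C[...,2]-.088)<.006)
blobs(cv2.morphologyEx(box.astype(np.uint8),cv2.MORPH_CLOSE,np.ones((25,25))),'flap',.088,2000)
rim=(C[...,2]>.168)&(C[...,2]<.2)&(abs(np.mgrid[:480,:640][1]-287)<30)
blobs(rim,'rim',.183,20)
blobs((H>15)&(H<22)&(S>100)&(C[...,2]>.125)&(C[...,2]<.2),'ears',.16,5)
cv2.imwrite('pics/crop1.png',cv2.resize(p[200:380,220:500],None,fx=2.8,fy=2.8,interpolation=2))
```

```text
black [177.7 123.9] ctr 897.5 442.9 size 17 79 ang 86.5 zmed 0.0203
black [227.  146.5] ctr 841.2 314.4 size 86 251 ang 20.0 zmed 0.0198
black [539.6 214.2] ctr 663.1 -486.7 size 158 71 ang 39.0 zmed 0.0192
black [162.  233.9] ctr 616.8 467.3 size 26 137 ang 86.4 zmed 0.0197
black [444.7 302.5] ctr 450.4 -236.9 size 88 86 ang 83.6 zmed 0.0154
black [446.1 300.9] ctr 451.4 -239.4 size 34 34 ang 0.9 zmed 0.0166
black [117.4 340.8] ctr 343.9 551.2 size 28 116 ang 83.7 zmed 0.021
orange [284.9 292.3] ctr 458.0 143.8 size 38 10 ang 79.6 zmed 0.1229
flap [119.5 230.1] ctr 593.6 543.5 size 174 183 ang 4.1 zmed 0.0938
flap [292.  266.1] ctr 523.1 131.1 size 239 184 ang 78.5 zmed 0.088
rim [285.2 256.3] ctr 526.0 138.1 size 66 54 ang 29.5 zmed 0.1809
rim [307.3 412.4] ctr 214.9 87.9 size 2 40 ang 18.6 zmed 0.1908
ears [289.4 240.1] ctr 567.4 133.8 size 9 4 ang 1.5 zmed 0.173
ears [282.7 272.3] ctr 496.2 145.5 size 5 15 ang 77.7 zmed 0.1721
```

View pics/crop1.png

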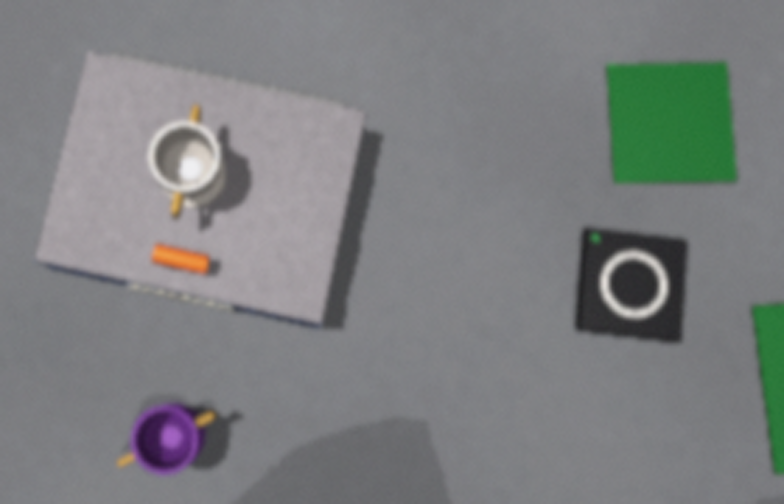

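Run:
```python
from h import *
for n in('top','scene'):
    p,d=load(n); C=cloud(n,d); hsv=cv2.cvtColor(p,cv2.COLOR_BGR2HSV)
    H,S,V=[hsv[...,i].astype(int) for i in range(3)]
    def rect(m,name,z,amin):
        k_,l,s,c=cv2.connectedComponentsWithStats(m.astype(np.uint8))
        for k in range(1,k_):
            if s[k,4]<amin: continue
            cn=cv2.findContours((l==k).astype(np.uint8),0,2)[0][0][:,0]
            W=np.array([world(n,u,v,z)[:2] for u,v in cn])
            print(n,name,c[k].round(),cv2.minAreaRect((W*1000).astype(np.float32)),s[k,4])
    rect((H>45)&(H<80)&(S>120)&(C[...,2]<.02),'green',.004,800)
    q=C.reshape(-1,3)
    near=(np.hypot(C[...,0]-.528,C[...,1]-.139)<.07)
    rect(near&(H>10)&(H<25)&(S>80)&(C[...,2]>.13),'ears',.16,5)
    r=near&(S<60)&(C[...,2]>.176)
    P=C[r]; print('rim pts',len(P),P.mean(0),P.min(0),P.max(0))
    P=P[:,:2]; A=np.c_[2*P,np.ones(len(P))]; s=np.linalg.lstsq(A,(P**2).sum(1),rcond=None)[0]; print('circle',s[:2],np.sqrt(s[2]+s[0]**2+s[1]**2))
    cn=cv2.convexHull(np.argwhere(r)[:,::-1].astype(np.int32))[:,0]
    W=np.array([world(n,u,v,.183)[:2] for u,v in cn]); A=np.c_[2*W,np.ones(len(W))]; s=np.linalg.lstsq(A,(W**2).sum(1),rcond=None)[0]; print('hull',s[:2],np.sqrt(s[2]+s[0]**2+s[1]**2))
```

```text
top green [459. 244.] ((596.431884765625, -280.5391845703125), (105.07862854003906, 105.55760192871094), 1.630081295967102) 1749
top green [522. 337.] ((369.6784362792969, -420.7602844238281), (139.89450073242188, 139.92454528808594), 4.834439754486084) 3441
top ears [289. 240.] ((567.3643798828125, 133.77491760253906), (8.88232135772705, 4.340658664703369), 1.519690990447998) 13
top ears [283. 272.] ((496.2130432128906, 145.7872314453125), (15.124996185302734, 6.426013946533203), 1.657670497894287) 25
rim pts 162 [0.52894785 0.13922118 0.18193704] [0.50231721 0.11209366 0.17600823] [0.55753846 0.16529462 0.18673402]
circle [0.52876663 0.13869182] 0.024744720321875316
hull [0.5287876  0.13855044] 0.02668215540251278
scene green [ 91. 314.] ((370.19659423828125, -420.68084716796875), (140.7551727294922, 140.433837890625), 4.71830415725708) 3407
scene green [193. 355.] ((597.6278686523438, -280.67205810546875), (105.61207580566406, 106.25497436523438), 1.7669755220413208) 2353
scene ears [340. 207.] ((558.78125, 137.89999389648438), (9.014333724975586, 30.619977951049805), 52.11960983276367) 38
rim pts 167 [0.53006742 0.13875831 0.18081354] [0.50326719 0.11160914 0.1760506 ] [0.55716038 0.16470889 0.18607797]
circle [0.53080494 0.13842043] 0.024765533789720934
hull [0.53243095 0.13718765] 0.02834282121945723
```

White cup on the flap is confirmed in the crop (ears along about −10°). The 110 mm mat is the one at (0.597,−0.281); the other is 140 mm. The bar predicted from the flap rectangle agrees with the measured one (458,144). Now a move helper.

```bash
cat > go.py <<'E'
import sys
from h import *
from scipy.spatial.transform import Rotation as R
# usage: go.py x y z(mm) yaw : shift and turn in present tool axes
o=ctrl.get_obs(); x,y,z,w=map(float,sys.argv[1:5])
A=R.from_euler('xyz',o['eef_rot'])
print('shift',A.inv().apply(np.array([x,y,z])-np.array(o['ee_pos'])*1000).round(1),'turn',(A.inv()*R.from_euler('xyz',[np.pi,0,w])).as_rotvec().round(4),'t',o['time_s'],'down',A.apply([0,0,1]).round(4))
E
python3 go.py 529 138.5 260 -0.17
```

```text
shift [ 543.4 -488.9  -54.5] turn [-1.000e-03  2.000e-04  5.378e-01] t 0.1 down [-3.e-04  1.e-03 -1.e+00]
```

Units first: shifts go in shares of 800 mm and turns go in shares of pi/2 rad. So 498 mm / 800 = 0.6225, 453 mm / 800 = 0.5663, 0.538 rad / 1.5708 = 0.3425.

Emit:
{"api": "arm_command", "payload": {"plan": [[[0, 0, -0.0688, 0, 0, 0, -1], [0.0563, -0.05, -0.0688, 0, 0, 0.0637, -1], [0.1125, -0.1013, -0.0688, 0, 0, 0.1273, -1], [0.17, -0.1525, -0.0688, 0, 0, 0.191, -1], [0.2263, -0.2038, -0.0688, 0, 0, 0.2546, -1], [0.2825, -0.255, -0.0688, 0, 0, 0.3183, -1], [0.34, -0.3063, -0.0688, 0, 0, 0.3425, -1], [0.3963, -0.3563, -0.0688, 0, 0, 0.3425, -1], [0.4525, -0.4075, -0.0688, 0, 0, 0.3425, -1], [0.51, -0.4588, -0.0688, 0, 0, 0.3425, -1], [0.5663, -0.51, -0.0688, 0, 0, 0.3425, -1], [0.6225, -0.56, -0.0688, 0, 0, 0.3425, -1]]], "squeeze": 20}}

```text
time_s: 1.3
ee_pos: [0.4472, -0.0209, 0.2605]
eef_rot: [3.142, -0.0, -0.17]
force: [0.8, -1.4, 0.1]
grip_width: 0.0941
grip_force: 0.0
```

```bash
python3 go.py 529 138.5 260 -0.17
```

```text
shift [  53.6 -170.9    0.4] turn [ 0.0001 -0.0001 -0.0001] t 1.3 down [ 1.e-04 -1.e-04 -1.e+00]
```

Emit:
{"api": "arm_command", "payload": {"plan": [[[0, 0, 0, 0, 0, 0, -1], [0, 0, 0, 0, 0, 0, -1]]]}}

```text
time_s: 1.5
ee_pos: [0.4468, -0.0223, 0.26]
eef_rot: [3.141, 0.001, -0.168]
force: [-0.7, 0.1, -0.2]
grip_width: 0.0942
grip_force: 0.0
```

```bash
python3 go.py 529 138.5 260 -0.17
```

```text
shift [ 5.420e+01 -1.723e+02 -1.000e-01] turn [0.0002 0.0011 0.0023] t 1.5 down [-0.0011 -0.     -1.    ]
```

To row units: -172 mm / 800 = -0.215, -150 mm / 800 = -0.1875.

Emit:
{"api": "arm_command", "payload": {"plan": [[[0.0138, -0.0438, 0, 0, 0, 0, -1], [0.03, -0.0938, 0, 0, 0, 0, -1], [0.045, -0.1438, 0, 0, 0, 0, -1], [0.06, -0.1875, 0, 0, 0, 0, -1], [0.0675, -0.215, 0, 0, 0, 0, -1], [0.0675, -0.215, 0, 0, 0, 0, -1], [0.0675, -0.215, 0, 0, 0, 0, -1]]]}}

```text
time_s: 2.2
ee_pos: [0.5291, 0.1358, 0.2602]
eef_rot: [3.141, 0.001, -0.171]
force: [-0.0, 0.9, 0.2]
grip_width: 0.0941
grip_force: 0.0
```

```bash
python3 go.py 529.5 138.5 146 -0.17
```

```text
shift [  0.   -2.7 114.2] turn [ 0.0005  0.0006 -0.0013] t 2.2 down [-6.e-04 -4.e-04 -1.e+00]
```

To row units: 114 mm / 800 = 0.1425, 108 mm / 800 = 0.135.

Emit:
{"api": "arm_command", "payload": {"plan": [[[0, -0.0013, 0.0313, 0, 0, 0, -1], [0, -0.0025, 0.0625, 0, 0, 0, -1], [0, -0.0025, 0.0938, 0, 0, 0, -1], [0, -0.0025, 0.1188, 0, 0, 0, -1], [0, -0.0025, 0.135, 0, 0, 0, -1], [0, -0.0025, 0.1425, 0, 0, 0, -1], [0, -0.0025, 0.1425, 0, 0, 0, -1], [0, -0.0025, 0.1425, 0, 0, 0, -1]]]}}

```text
time_s: 3.0
ee_pos: [0.5299, 0.139, 0.1474]
eef_rot: [-3.141, -0.001, -0.171]
force: [-0.3, 0.3, 1.1]
grip_width: 0.094
grip_force: 0.0
```

```bash
python3 go.py 529.5 138.5 146 -0.17
python3 - <<'E'
from h import *
p,d=snap('scene'); cv2.imwrite('pics/crop2.png',cv2.resize(p[120:300,230:430],None,fx=3,fy=3,interpolation=2))
E
```

```text
shift [-0.3  0.6  1.4] turn [-0.0005 -0.0013 -0.0006] t 3.0 down [ 1.3e-03  3.0e-04 -1.0e+00]
```

View pics/crop2.png

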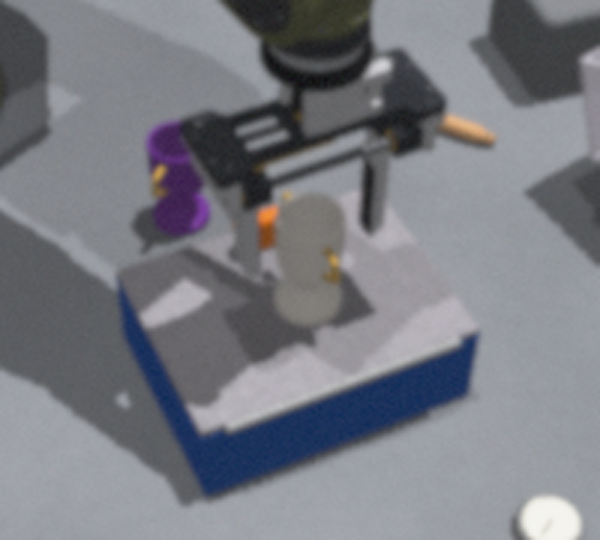

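The fingers straddle the cup (crop 310,250) on both sides with clearance, and the ears point clear of them. Close.

Emit:
{"api": "arm_command", "payload": {"plan": [[[0, 0, 0, 0, 0, 0, 0.2], [0, 0, 0, 0, 0, 0, 0.6], [0, 0, 0, 0, 0, 0, 1], [0, 0, 0, 0, 0, 0, 1], [0, 0, 0, 0, 0, 0, 1], [0, 0, 0, 0, 0, 0, 1], [0, 0, 0, 0, 0, 0, 1], [0, 0, 0, 0, 0, 0, 1]]], "squeeze": 20}}

```text
time_s: 3.85
ee_pos: [0.5296, 0.1392, 0.1465]
eef_rot: [3.141, -0.0, -0.17]
force: [-0.1, -1.6, 1.8]
grip_width: 0.0528
grip_force: 20.0
```

To row units: -70 mm / 800 = -0.0875, -65 mm / 800 = -0.0813.

Emit:
{"api": "arm_command", "payload": {"plan": [[[0, 0, -0.0063, 0, 0, 0, 1], [0, 0, -0.0188, 0, 0, 0, 1], [0, 0, -0.0375, 0, 0, 0, 1], [0, 0, -0.0625, 0, 0, 0, 1], [0, 0, -0.0813, 0, 0, 0, 1], [0, 0, -0.0875, 0, 0, 0, 1], [0, 0, -0.0875, 0, 0, 0, 1]]]}}

```text
time_s: 4.55
ee_pos: [0.5297, 0.1394, 0.2172]
eef_rot: [-3.141, -0.001, -0.17]
force: [-0.0, 0.4, -1.8]
grip_width: 0.0528
grip_force: 20.0
```

```bash
python3 go.py 597 -280.5 217 -0.17
```

```text
shift [1.374e+02 4.024e+02 1.000e-01] turn [-0.0005 -0.0012 -0.0002] t 4.55 down [ 1.3e-03  3.0e-04 -1.0e+00]
```

To row units: 339 mm / 800 = 0.4238, 313 mm / 800 = 0.3913.

Emit:
{"api": "arm_command", "payload": {"plan": [[[0.0038, 0.0113, 0, 0, 0, 0, 1], [0.0113, 0.0338, 0, 0, 0, 0, 1], [0.0225, 0.0663, 0, 0, 0, 0, 1], [0.0363, 0.105, 0, 0, 0, 0, 1], [0.05, 0.1463, 0, 0, 0, 0, 1], [0.065, 0.1888, 0, 0, 0, 0, 1], [0.0788, 0.2313, 0, 0, 0, 0, 1], [0.0938, 0.2738, 0, 0, 0, 0, 1], [0.1075, 0.315, 0, 0, 0, 0, 1], [0.1213, 0.355, 0, 0, 0, 0, 1], [0.1338, 0.3913, 0, 0, 0, 0, 1], [0.145, 0.4238, 0, 0, 0, 0, 1]]]}}

```text
time_s: 5.75
ee_pos: [0.5859, -0.2166, 0.2153]
eef_rot: [-3.141, 0.002, -0.171]
force: [-0.5, 0.8, -1.8]
grip_width: 0.0526
grip_force: 20.0
```

Emit:
{"api": "arm_command", "payload": {"plan": [[[0.0088, 0.0275, 0, 0, 0, 0, 1], [0.0163, 0.05, 0, 0, 0, 0, 1], [0.0225, 0.0675, 0, 0, 0, 0, 1], [0.0263, 0.0775, 0, 0, 0, 0, 1], [0.0263, 0.0788, 0, 0, 0, 0, 1], [0.0263, 0.0788, 0, 0, 0, 0, 1], [0.0263, 0.0788, 0, 0, 0, 0, 1]]]}}

```text
time_s: 6.45
ee_pos: [0.5965, -0.2794, 0.2166]
eef_rot: [-3.142, -0.0, -0.169]
force: [0.8, 0.2, -2.2]
grip_width: 0.0525
grip_force: 20.0
```

```bash
python3 go.py 597 -280.5 62.5 -0.17
```

```text
shift [  0.6   1.  154.1] turn [-0.0001 -0.0001  0.0005] t 6.45 down [ 1.e-04  1.e-04 -1.e+00]
```

To row units: 153 mm / 800 = 0.1913, 152 mm / 800 = 0.19.

Emit:
{"api": "arm_command", "payload": {"plan": [[[0, 0.0013, 0.0125, 0, 0, 0, 1], [0, 0.0013, 0.0375, 0, 0, 0, 1], [0, 0.0013, 0.075, 0, 0, 0, 1], [0, 0.0013, 0.1125, 0, 0, 0, 1], [0, 0.0013, 0.1438, 0, 0, 0, 1], [0, 0.0013, 0.1688, 0, 0, 0, 1], [0, 0.0013, 0.1813, 0, 0, 0, 1], [0, 0.0013, 0.1863, 0, 0, 0, 1], [0, 0.0013, 0.1888, 0, 0, 0, 1], [0, 0.0013, 0.19, 0, 0, 0, 1], [0, 0.0013, 0.1913, 0, 0, 0, 1], [0, 0.0013, 0.1913, 0, 0, 0, 1]]]}}

```text
time_s: 7.65
ee_pos: [0.5965, -0.2812, 0.0639]
eef_rot: [3.141, -0.001, -0.17]
force: [0.2, -0.1, -2.8]
grip_width: 0.053
grip_force: 20.0
```

To row units: 1 mm / 800 = 0.0013, 0.5 mm / 800 = 0.0006.

Emit:
{"api": "arm_command", "payload": {"plan": [[[0, 0, 0.0006, 0, 0, 0, 1], [0, 0, 0.0013, 0, 0, 0, 1], [0, 0, 0.0013, 0, 0, 0, 1]]]}}

```text
time_s: 7.95
ee_pos: [0.5963, -0.2811, 0.0626]
eef_rot: [3.141, -0.0, -0.17]
force: [-0.1, -0.2, -1.2]
grip_width: 0.0528
grip_force: 20.0
```

To row units: 1 mm / 800 = 0.0013, 0.5 mm / 800 = 0.0006.

Emit:
{"api": "arm_command", "payload": {"plan": [[[0, 0, 0.0006, 0, 0, 0, 1], [0, 0, 0.0013, 0, 0, 0, 1], [0, 0, 0.0013, 0, 0, 0, 1]]]}}

```text
time_s: 8.25
ee_pos: [0.5967, -0.2814, 0.0624]
eef_rot: [3.141, -0.001, -0.17]
force: [-1.4, 0.1, 4.9]
grip_width: 0.0527
grip_force: 20.0
```

Contact with the mat (+5 N). Release and rise.

Emit:
{"api": "arm_command", "payload": {"plan": [[[0, 0, 0, 0, 0, 0, 0.3], [0, 0, 0, 0, 0, 0, -0.2], [0, 0, 0, 0, 0, 0, -0.6], [0, 0, 0, 0, 0, 0, -1], [0, 0, 0, 0, 0, 0, -1], [0, 0, 0, 0, 0, 0, -1]]]}}

```text
time_s: 8.85
ee_pos: [0.5963, -0.281, 0.0613]
eef_rot: [-3.142, 0.0, -0.17]
force: [0.1, -0.2, 0.8]
grip_width: 0.0846
grip_force: 0.0
```

To row units: -160 mm / 800 = -0.2, -150 mm / 800 = -0.1875.

Emit:
{"api": "arm_command", "payload": {"plan": [[[0, 0, -0.0125, 0, 0, 0, -1], [0, 0, -0.05, 0, 0, 0, -1], [0, 0, -0.1, 0, 0, 0, -1], [0, 0, -0.15, 0, 0, 0, -1], [0, 0, -0.1875, 0, 0, 0, -1], [0, 0, -0.2, 0, 0, 0, -1], [0, 0, -0.2, 0, 0, 0, -1]]]}}

```text
time_s: 9.55
ee_pos: [0.5966, -0.2813, 0.2228]
eef_rot: [3.141, -0.002, -0.17]
force: [0.2, 0.5, 0.1]
grip_width: 0.0944
grip_force: 0.0
```

```bash
python3 go.py 459 144 222 -0.20
python3 - <<'E'
from h import *
for n in('scene','top'): snap(n)
p,d=load('scene'); C=cloud('scene',d)
near=(np.hypot(C[...,0]-.597,C[...,1]+.281)<.05)&(C[...,2]>.03)&(C[...,2]<.12)
P=C[near]; print(len(P),P.mean(0),P.max(0))
for lo,hi in((.06,.085),(.09,.12)):
    Q=P[(P[:,2]>lo)&(P[:,2]<hi)]; print(lo,len(Q),Q.min(0),Q.max(0))
cv2.imwrite('pics/crop3.png',cv2.resize(p[220:420,60:300],None,fx=2.5,fy=2.5,interpolation=2))
E
```

```text
shift [-207.6 -395.8    0. ] turn [ 0.0007 -0.0022  0.0298] t 9.55 down [ 0.0021 -0.0011 -1.    ]
832 [ 0.59614643 -0.28122411  0.07782524] [ 0.64099228 -0.25415534  0.10269061]
0.06 314 [ 0.55701249 -0.30698328  0.06011739] [ 0.64099228 -0.25498003  0.08495185]
0.09 265 [ 0.56228226 -0.30783314  0.09006626] [ 0.63930388 -0.25433511  0.10269061]
```

View pics/crop3.png

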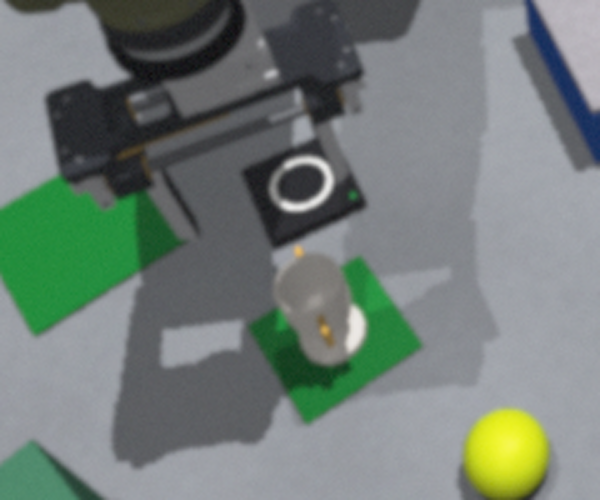

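The cup stands upright mid-mat (crop 325,300; bowl centre measured near (0.598,−0.281)). Now the bar.

To row units: -396 mm / 800 = -0.495, -370 mm / 800 = -0.4625, 0.03 rad / 1.5708 = 0.0191.

Emit:
{"api": "arm_command", "payload": {"plan": [[[-0.0125, -0.025, -0.025, 0, 0, 0, -1], [-0.0375, -0.075, -0.025, 0, 0, 0.0191, -1], [-0.0625, -0.1225, -0.025, 0, 0, 0.0191, -1], [-0.0888, -0.17, -0.025, 0, 0, 0.0191, -1], [-0.115, -0.2175, -0.025, 0, 0, 0.0191, -1], [-0.1413, -0.2675, -0.025, 0, 0, 0.0191, -1], [-0.1663, -0.3175, -0.025, 0, 0, 0.0191, -1], [-0.1925, -0.3675, -0.025, 0, 0, 0.0191, -1], [-0.2188, -0.4175, -0.025, 0, 0, 0.0191, -1], [-0.2438, -0.4625, -0.025, 0, 0, 0.0191, -1], [-0.26, -0.495, -0.025, 0, 0, 0.0191, -1], [-0.26, -0.495, -0.025, 0, 0, 0.0191, -1]]]}}

```text
time_s: 10.85
ee_pos: [0.4569, 0.1469, 0.2399]
eef_rot: [3.141, 0.003, -0.197]
force: [0.2, 0.2, -1.0]
grip_width: 0.0938
grip_force: 0.0
```

Emit:
{"api": "arm_command", "payload": {"plan": [[[0, 0, 0, 0, 0, 0, -1], [0, 0, 0, 0, 0, 0, -1]]]}}

```text
time_s: 11.05
ee_pos: [0.4584, 0.1437, 0.2406]
eef_rot: [3.141, 0.001, -0.201]
force: [-0.4, -0.2, 0.0]
grip_width: 0.0938
grip_force: 0.0
```

```bash
python3 go.py 459 144 100 -0.20
python3 - <<'E'
from h import *
# bar from the earlier, unobstructed views taken on arrival at the mat
for n in('scene','top'):
    p,d=load(n); C=cloud(n,d); hsv=cv2.cvtColor(p,cv2.COLOR_BGR2HSV); H,S=hsv[...,0],hsv[...,1]
    m=(H>2)&(H<16)&(S>150)&(np.hypot(C[...,0]-.459,C[...,1]-.144)<.05)
    P=C[m]
    uv=np.argwhere(m)[:,::-1]
    W=np.array([world(n,u,v,.118)[:2]*1000 for u,v in uv]).astype(np.float32)
    print(n,len(P),P[:,2].min(),P[:,2].max(),cv2.minAreaRect(W))
E
```

```text
shift [  0.7  -0.5 140.6] turn [ 0.0008  0.0013 -0.0009] t 11.05 down [-1.5e-03 -5.0e-04 -1.0e+00]
scene 101 0.09256342255199512 0.12493363066446017 ((468.1157531738281, 143.053466796875), (40.97553253173828, 34.58607864379883), 78.6695327758789)
top 104 0.11764239887373229 0.12745299021570622 ((457.8719482421875, 144.18067932128906), (41.478485107421875, 12.446104049682617), 78.36459350585938)
```

To row units: 141 mm / 800 = 0.1763, 100 mm / 800 = 0.125.

Emit:
{"api": "arm_command", "payload": {"plan": [[[0, 0, 0.0375, 0, 0, 0, -1], [0, 0, 0.0813, 0, 0, 0, -1], [0, 0, 0.125, 0, 0, 0, -1], [0, 0, 0.1563, 0, 0, 0, -1], [0, 0, 0.1713, 0, 0, 0, -1], [0, 0, 0.1763, 0, 0, 0, -1], [0, 0, 0.1763, 0, 0, 0, 0], [0, 0, 0.1763, 0, 0, 0, 1], [0, 0, 0.1763, 0, 0, 0, 1], [0, 0, 0.1763, 0, 0, 0, 1], [0, 0, 0.1763, 0, 0, 0, 1], [0, 0, 0.1763, 0, 0, 0, 1]]], "squeeze": 20}}

```text
time_s: 12.25
ee_pos: [0.4584, 0.1445, 0.1006]
eef_rot: [-3.141, -0.0, -0.2]
force: [0.8, -0.3, -0.8]
grip_width: 0.0498
grip_force: 0.0
```

Emit:
{"api": "arm_command", "payload": {"plan": [[[0, 0, 0, 0, 0, 0, 1], [0, 0, 0, 0, 0, 0, 1]]]}}

```text
time_s: 12.45
ee_pos: [0.4584, 0.1444, 0.1005]
eef_rot: [3.141, -0.0, -0.2]
force: [-0.6, -2.0, 2.8]
grip_width: 0.0436
grip_force: 20.0
```

Run:
```python
import numpy as np
r=np.hypot(155,36); a=np.arctan2(36,155)
for t in np.arange(0,1.56,.05):
    print(round(t,2), 'x',round(-r*np.cos(a+t)+155,1),'z',round(36-r*np.sin(a+t),1))
```

```text
0.0 x 0.0 z 0.0
0.05 x 2.0 z -7.7
0.1 x 4.4 z -15.3
0.15 x 7.1 z -22.8
0.2 x 10.2 z -30.1
0.25 x 13.7 z -37.2
0.3 x 17.6 z -44.2
0.35 x 21.7 z -51.0
0.4 x 26.3 z -57.5
0.45 x 31.1 z -63.8
0.5 x 36.2 z -69.9
0.55 x 41.7 z -75.7
0.6 x 47.4 z -81.2
0.65 x 53.4 z -86.5
0.7 x 59.6 z -91.4
0.75 x 66.1 z -96.0
0.8 x 72.8 z -100.3
0.85 x 79.7 z -104.2
0.9 x 86.9 z -107.8
0.95 x 94.1 z -111.0
1.0 x 101.5 z -113.9
1.05 x 109.1 z -116.4
1.1 x 116.8 z -118.5
1.15 x 124.5 z -120.2
1.2 x 132.4 z -121.5
1.25 x 140.3 z -122.4
1.3 x 148.2 z -123.0
1.35 x 156.2 z -123.1
1.4 x 164.1 z -122.9
1.45 x 172.1 z -122.2
1.5 x 179.9 z -121.2
1.55 x 187.8 z -119.7
```

Gripped at 43.6 mm. Swing along the arc in steps, watching the force.

To row units: -57.5 mm / 800 = -0.0719, -44.2 mm / 800 = -0.0553.

Emit:
{"api": "arm_command", "payload": {"plan": [[[0.0025, 0, -0.0096, 0, 0, 0, 1], [0.0055, 0, -0.0191, 0, 0, 0, 1], [0.0089, 0, -0.0285, 0, 0, 0, 1], [0.0128, 0, -0.0376, 0, 0, 0, 1], [0.0171, 0, -0.0465, 0, 0, 0, 1], [0.022, 0, -0.0553, 0, 0, 0, 1], [0.0271, 0, -0.0638, 0, 0, 0, 1], [0.0329, 0, -0.0719, 0, 0, 0, 1]]]}}

```text
time_s: 13.25
ee_pos: [0.4844, 0.139, 0.1585]
eef_rot: [3.141, 0.0, -0.2]
force: [-0.1, -1.3, -4.9]
grip_width: 0.0438
grip_force: 20.0
```

To row units: 75.2 mm / 800 = 0.094, 67.8 mm / 800 = 0.0848.

Emit:
{"api": "arm_command", "payload": {"plan": [[[0.006, 0, -0.0079, 0, 0, 0, 1], [0.0124, 0, -0.0155, 0, 0, 0, 1], [0.0193, 0, -0.0228, 0, 0, 0, 1], [0.0264, 0, -0.0296, 0, 0, 0, 1], [0.0339, 0, -0.0363, 0, 0, 0, 1], [0.0416, 0, -0.0424, 0, 0, 0, 1], [0.0498, 0, -0.0481, 0, 0, 0, 1], [0.0581, 0, -0.0535, 0, 0, 0, 1], [0.0668, 0, -0.0584, 0, 0, 0, 1], [0.0758, 0, -0.0629, 0, 0, 0, 1], [0.0848, 0, -0.0669, 0, 0, 0, 1], [0.094, 0, -0.0705, 0, 0, 0, 1]]]}}

```text
time_s: 14.45
ee_pos: [0.5584, 0.124, 0.2147]
eef_rot: [3.141, 0.0, -0.2]
force: [-3.9, -3.1, -2.8]
grip_width: 0.044
grip_force: 20.0
```

To row units: 78.4 mm / 800 = 0.098, 70.6 mm / 800 = 0.0883.

Emit:
{"api": "arm_command", "payload": {"plan": [[[0.0095, 0, -0.0031, 0, 0, 0, 1], [0.0191, 0, -0.0058, 0, 0, 0, 1], [0.0288, 0, -0.0079, 0, 0, 0, 1], [0.0386, 0, -0.0095, 0, 0, 0, 1], [0.0485, 0, -0.0106, 0, 0, 0, 1], [0.0584, 0, -0.0114, 0, 0, 0, 1], [0.0684, 0, -0.0115, 0, 0, 0, 1], [0.0783, 0, -0.0113, 0, 0, 0, 1], [0.0883, 0, -0.0104, 0, 0, 0, 1], [0.098, 0, -0.0091, 0, 0, 0, 1], [0.098, 0, -0.0091, 0, 0, 0, 1], [0.098, 0, -0.0091, 0, 0, 0, 1]]]}}

```text
time_s: 15.65
ee_pos: [0.6356, 0.1083, 0.2226]
eef_rot: [-3.141, -0.003, -0.201]
force: [1.8, -5.5, 5.1]
grip_width: 0.044
grip_force: 20.0
```

To row units: -110 mm / 800 = -0.1375, -90 mm / 800 = -0.1125.

Emit:
{"api": "arm_command", "payload": {"plan": [[[0, 0, 0, 0, 0, 0, 0.3], [0, 0, 0, 0, 0, 0, -0.3], [0, 0, 0, 0, 0, 0, -0.3], [0, 0, 0, 0, 0, 0, -0.3], [0, 0, -0.0125, 0, 0, 0, -0.3], [0, 0, -0.0375, 0, 0, 0, -0.3], [0, 0, -0.075, 0, 0, 0, -0.3], [0, 0, -0.1125, 0, 0, 0, -0.3], [0, 0, -0.1375, 0, 0, 0, -0.3], [0, 0, -0.1375, 0, 0, 0, -0.3], [0, 0, -0.1375, 0, 0, 0, -0.3]]]}}

```text
time_s: 16.75
ee_pos: [0.6346, 0.1088, 0.3313]
eef_rot: [-3.142, 0.0, -0.2]
force: [-0.0, 0.5, -0.5]
grip_width: 0.0609
grip_force: 0.0
```

Run:
```python
from h import *
p,d=snap('top'); q,_=snap('scene')
cv2.imwrite('pics/c4.png',np.hstack([cv2.resize(p[190:340,210:370],(400,375)),cv2.resize(q[100:300,220:433],(400,375))]))
```

```text
(no output)
```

View pics/c4.png

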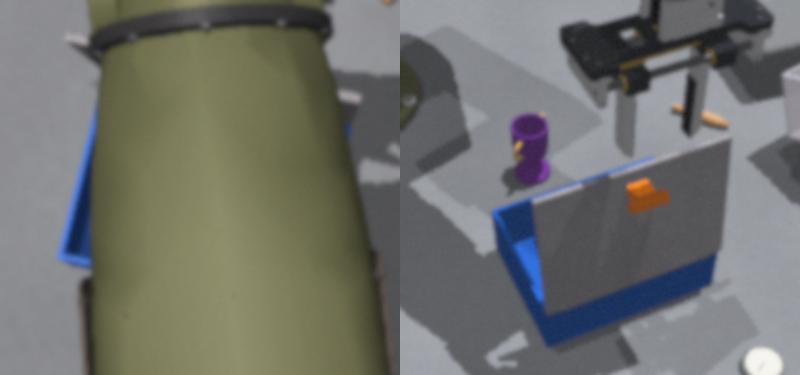

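The flap stands open (right half), bar at far side; the arm hides the slots from above. Move aside to see.

```bash
python3 go.py 440 -140 320 -0.2
```

```text
shift [-141.1  282.3   10.7] turn [ 0.0006  0.0021 -0.0001] t 16.85 down [-2.2e-03 -2.0e-04 -1.0e+00]
```

To row units: 280 mm / 800 = 0.35, 150 mm / 800 = 0.1875.

Emit:
{"api": "arm_command", "payload": {"plan": [[[-0.0188, 0.0375, 0, 0, 0, 0, -0.3], [-0.0438, 0.0875, 0, 0, 0, 0, -0.3], [-0.0688, 0.1375, 0, 0, 0, 0, -0.3], [-0.0938, 0.1875, 0, 0, 0, 0, -0.3], [-0.1188, 0.2375, 0, 0, 0, 0, -0.3], [-0.1438, 0.2875, 0, 0, 0, 0, -0.3], [-0.1688, 0.3375, 0, 0, 0, 0, -0.3], [-0.175, 0.35, 0, 0, 0, 0, -0.3], [-0.175, 0.35, 0, 0, 0, 0, -0.3], [-0.175, 0.35, 0, 0, 0, 0, -0.3]]]}}

```text
time_s: 17.85
ee_pos: [0.4422, -0.1373, 0.3312]
eef_rot: [-3.141, 0.001, -0.2]
force: [0.6, -0.0, -0.2]
grip_width: 0.0611
grip_force: 0.0
```

```bash
python3 - <<'E'
from h import *
p,d=snap('top'); C=cloud('top',d); hsv=cv2.cvtColor(p,cv2.COLOR_BGR2HSV); H,S,V=[hsv[...,i].astype(int) for i in range(3)]
cv2.imwrite('pics/c5.png',cv2.resize(p[180:360,200:400],None,fx=3,fy=3))
ins=(C[...,2]>.055)&(C[...,2]<.075)
for nm,c in(('slot+50',(.494,.188)),('slot-50',(.474,.090))):
    m=ins&(np.hypot(C[...,0]-c[0],C[...,1]-c[1])<.045)
    uv=np.argwhere(m)[:,::-1]; W=np.array([world('top',u,v,.067)[:2]*1000 for u,v in uv]).astype(np.float32)
    print(nm,m.sum(),np.median(hsv[m],0),cv2.minAreaRect(W),np.median(C[m][:,2]), 'pix',uv.mean(0))
E
python3 go.py 440 -140 320 -0.2
```

```text
slot+50 196 [ 24. 133. 239.] ((491.69287109375, 187.885498046875), (15.432642936706543, 70.24788665771484), 78.0447006225586) 0.06648400931406517 pix [267.75       279.40816327]
slot-50 189 [120.   2. 244.] ((471.8193664550781, 90.46341705322266), (14.450348854064941, 69.9084243774414), 78.47380828857422) 0.06648131075109553 pix [309.28571429 288.51322751]
shift [-1.8  3.3 11.2] turn [-0.0004  0.0007  0.0006] t 17.9 down [-6.e-04  5.e-04 -1.e+00]
```

View pics/c5.png

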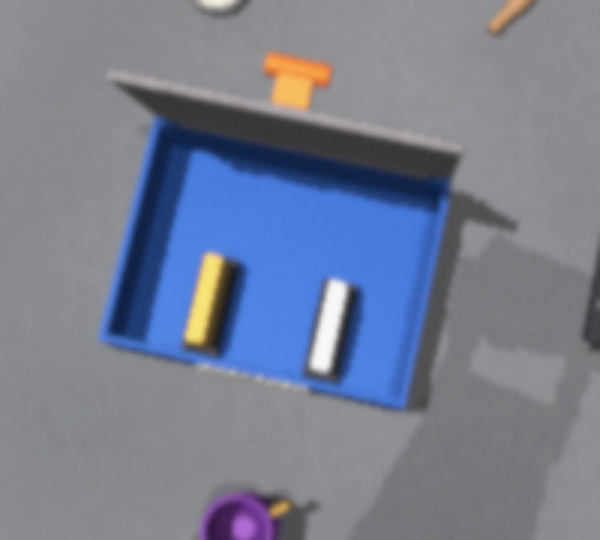

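Brass plaque is in the left slot (crop 207,300; at (0.492,0.188), 70×15 mm, z 0.066), the white one at (330,327). Go to brass.

```bash
python3 go.py 492.5 188 200 -0.203
```

```text
shift [ -15.2 -328.5  131.3] turn [-0.0004  0.0007  0.0036] t 17.9 down [-6.e-04  5.e-04 -1.e+00]
```

To row units: -325 mm / 800 = -0.4063, -200 mm / 800 = -0.25, 0.003 rad / 1.5708 = 0.0019.

Emit:
{"api": "arm_command", "payload": {"plan": [[[-0.0013, -0.0313, 0, 0, 0, 0.0019, -0.3], [-0.0038, -0.075, 0, 0, 0, 0.0019, -0.3], [-0.005, -0.1188, 0, 0, 0, 0.0019, -0.3], [-0.0075, -0.1625, 0.0125, 0, 0, 0.0019, -0.3], [-0.0088, -0.2063, 0.0375, 0, 0, 0.0019, -0.3], [-0.0113, -0.25, 0.0625, 0, 0, 0.0019, -0.3], [-0.0138, -0.2938, 0.0938, 0, 0, 0.0019, -0.3], [-0.015, -0.3375, 0.125, 0, 0, 0.0019, -0.3], [-0.0175, -0.3775, 0.15, 0, 0, 0.0019, -0.3], [-0.0188, -0.4063, 0.1638, 0, 0, 0.0019, -0.3], [-0.0188, -0.4063, 0.1638, 0, 0, 0.0019, -0.3], [-0.0188, -0.4063, 0.1638, 0, 0, 0.0019, -0.3]]]}}

```text
time_s: 19.1
ee_pos: [0.4915, 0.1845, 0.2003]
eef_rot: [3.141, 0.001, -0.201]
force: [1.0, -0.3, 0.1]
grip_width: 0.0611
grip_force: 0.0
```

Emit:
{"api": "arm_command", "payload": {"plan": [[[0, 0, 0, 0, 0, 0, -0.3], [0, 0, 0, 0, 0, 0, -0.3]]]}}

```text
time_s: 19.3
ee_pos: [0.492, 0.1831, 0.2013]
eef_rot: [-3.141, -0.001, -0.204]
force: [-0.6, 0.7, 0.6]
grip_width: 0.0611
grip_force: 0.0
```

```bash
python3 go.py 492.5 188 34 -0.203
```

```text
shift [ -0.6  -4.9 167.3] turn [-0.0005 -0.001  -0.001 ] t 19.3 down [ 1.e-03  3.e-04 -1.e+00]
```

To row units: 167 mm / 800 = 0.2088, 162 mm / 800 = 0.2025.

Emit:
{"api": "arm_command", "payload": {"plan": [[[-0.0006, -0.0063, 0.025, 0, 0, 0, -0.3], [-0.0006, -0.0063, 0.0625, 0, 0, 0, -0.3], [-0.0006, -0.0063, 0.1, 0, 0, 0, -0.3], [-0.0006, -0.0063, 0.1375, 0, 0, 0, -0.3], [-0.0006, -0.0063, 0.1688, 0, 0, 0, -0.3], [-0.0006, -0.0063, 0.19, 0, 0, 0, -0.3], [-0.0006, -0.0063, 0.2025, 0, 0, 0, -0.3], [-0.0006, -0.0063, 0.2088, 0, 0, 0, -0.3], [-0.0006, -0.0063, 0.2088, 0, 0, 0, -0.3]]]}}

```text
time_s: 20.2
ee_pos: [0.4925, 0.1884, 0.0339]
eef_rot: [-3.141, -0.0, -0.204]
force: [0.6, 0.4, 0.3]
grip_width: 0.0611
grip_force: 0.0
```

```bash
python3 go.py 492.5 188 34 -0.203
```

```text
shift [ 0.1  0.4 -0.1] turn [-0.0001 -0.0002 -0.0005] t 20.2 down [ 2.e-04  0.e+00 -1.e+00]
```

Emit:
{"api": "arm_command", "payload": {"plan": [[[0, 0, 0, 0, 0, 0, 0.2], [0, 0, 0, 0, 0, 0, 0.6], [0, 0, 0, 0, 0, 0, 1], [0, 0, 0, 0, 0, 0, 1], [0, 0, 0, 0, 0, 0, 1], [0, 0, 0, 0, 0, 0, 1], [0, 0, 0, 0, 0, 0, 1], [0, 0, 0, 0, 0, 0, 1], [0, 0, 0, 0, 0, 0, 1]]], "squeeze": 25}}

```text
time_s: 21.1
ee_pos: [0.4923, 0.1886, 0.0337]
eef_rot: [-3.142, -0.0, -0.203]
force: [-0.9, -0.1, 0.5]
grip_width: 0.014
grip_force: 25.0
```

To row units: -125 mm / 800 = -0.1563, -120 mm / 800 = -0.15.

Emit:
{"api": "arm_command", "payload": {"plan": [[[0, 0, -0.005, 0, 0, 0, 1], [0, 0, -0.0125, 0, 0, 0, 1], [0, 0, -0.025, 0, 0, 0, 1], [0, 0, -0.0438, 0, 0, 0, 1], [0, 0, -0.0625, 0, 0, 0, 1], [0, 0, -0.0813, 0, 0, 0, 1], [0, 0, -0.1, 0, 0, 0, 1], [0, 0, -0.1188, 0, 0, 0, 1], [0, 0, -0.1375, 0, 0, 0, 1], [0, 0, -0.15, 0, 0, 0, 1], [0, 0, -0.1563, 0, 0, 0, 1], [0, 0, -0.1563, 0, 0, 0, 1]]]}}

```text
time_s: 22.3
ee_pos: [0.4924, 0.1886, 0.1592]
eef_rot: [-3.141, -0.001, -0.203]
force: [-0.1, -0.0, -1.8]
grip_width: 0.0141
grip_force: 25.0
```

```bash
python3 go.py 450.5 -237.5 160 -0.203
python3 - <<'E'
from h import *
# reader from undisturbed first top view: outer rectangle of pad incl. ring
p,d=snap('scene'); C=cloud('scene',d); hsv=cv2.cvtColor(p,cv2.COLOR_BGR2HSV)
m=(abs(C[...,2]-.016)<.005)&(np.hypot(C[...,0]-.451,C[...,1]+.238)<.08)
uv=np.argwhere(m)[:,::-1]; W=np.array([world('scene',u,v,.016)[:2]*1000 for u,v in uv]).astype(np.float32); print(cv2.minAreaRect(W))
b=hsv[...,0]; mm=(b>18)&(b<32)&(hsv[...,1]>90)&(np.hypot(C[...,0]-.492,C[...,1]-.188)<.08)&(C[...,2]>.08)
P=C[mm]; print('brass',len(P),P.min(0),P.max(0))
E
```

```text
shift [ 45.  425.8  -0.9] turn [-0.0005 -0.0008 -0.0002] t 22.3 down [ 9.e-04  3.e-04 -1.e+00]
((454.0603942871094, -239.256103515625), (89.49393463134766, 92.77983093261719), 83.88131713867188)
brass 195 [0.46706329 0.14894372 0.14199446] [0.52840252 0.19538872 0.29266043]
```

To row units: 350 mm / 800 = 0.4375, 322 mm / 800 = 0.4025.

Emit:
{"api": "arm_command", "payload": {"plan": [[[0.0013, 0.0125, 0, 0, 0, 0, 1], [0.0038, 0.0375, 0, 0, 0, 0, 1], [0.0075, 0.07, 0, 0, 0, 0, 1], [0.0113, 0.11, 0, 0, 0, 0, 1], [0.0163, 0.1525, 0, 0, 0, 0, 1], [0.02, 0.195, 0, 0, 0, 0, 1], [0.025, 0.2375, 0, 0, 0, 0, 1], [0.03, 0.28, 0, 0, 0, 0, 1], [0.0338, 0.3225, 0, 0, 0, 0, 1], [0.0388, 0.365, 0, 0, 0, 0, 1], [0.0425, 0.4025, 0, 0, 0, 0, 1], [0.0463, 0.4375, 0, 0, 0, 0, 1]]]}}

```text
time_s: 23.55
ee_pos: [0.4569, -0.1635, 0.1581]
eef_rot: [-3.141, 0.001, -0.204]
force: [-0.5, -0.3, -1.4]
grip_width: 0.0138
grip_force: 25.0
```

To row units: 76 mm / 800 = 0.095, 72 mm / 800 = 0.09.

Emit:
{"api": "arm_command", "payload": {"plan": [[[0.0038, 0.03, 0, 0, 0, 0, 1], [0.0075, 0.0575, 0, 0, 0, 0, 1], [0.01, 0.0775, 0, 0, 0, 0, 1], [0.0113, 0.09, 0, 0, 0, 0, 1], [0.0113, 0.095, 0, 0, 0, 0, 1], [0.0113, 0.095, 0, 0, 0, 0, 1], [0.0113, 0.095, 0, 0, 0, 0, 1], [0.0113, 0.095, 0, 0, 0, 0, 1]]]}}

```text
time_s: 24.35
ee_pos: [0.4515, -0.2374, 0.1587]
eef_rot: [-3.142, -0.0, -0.202]
force: [-0.0, -0.5, -0.6]
grip_width: 0.0137
grip_force: 25.0
```

```bash
python3 go.py 451.5 -238.5 95 -0.203
```

```text
shift [ 0.3  1.1 63.7] turn [-0.     -0.0001  0.0006] t 24.35 down [ 1.e-04  0.e+00 -1.e+00]
```

To row units: 63.5 mm / 800 = 0.0794, 62 mm / 800 = 0.0775.

Emit:
{"api": "arm_command", "payload": {"plan": [[[0, 0.0013, 0.0075, 0, 0, 0, 1], [0, 0.0013, 0.02, 0, 0, 0, 1], [0, 0.0013, 0.035, 0, 0, 0, 1], [0, 0.0013, 0.05, 0, 0, 0, 1], [0, 0.0013, 0.0625, 0, 0, 0, 1], [0, 0.0013, 0.0725, 0, 0, 0, 1], [0, 0.0013, 0.0775, 0, 0, 0, 1], [0, 0.0013, 0.0794, 0, 0, 0, 1], [0, 0.0013, 0.0794, 0, 0, 0, 1], [0, 0.0013, 0.0794, 0, 0, 0, 1], [0, 0.0013, 0.0794, 0, 0, 0, 1]]]}}

```text
time_s: 25.45
ee_pos: [0.4513, -0.239, 0.0955]
eef_rot: [3.141, -0.001, -0.203]
force: [0.6, 0.8, -1.1]
grip_width: 0.0141
grip_force: 25.0
```

Run:
```python
from h import *
p,d=snap('scene'); C=cloud('scene',d); hsv=cv2.cvtColor(p,cv2.COLOR_BGR2HSV); b=hsv[...,0]
mm=(b>15)&(b<32)&(hsv[...,1]>90)&(np.hypot(C[...,0]-.4515,C[...,1]+.2385)<.06)&(C[...,2]>.03)&(C[...,2]<.15)
P=C[mm]; print('brass',len(P),np.percentile(P,[2,50,98],axis=0).round(3))
m=(np.hypot(C[...,0]-.597,C[...,1]+.281)<.05)&(C[...,2]>.03)&(C[...,2]<.12); print('cup',C[m].mean(0),C[m].max(0))
o=ctrl.get_obs(); print(o['time_s'],o['ee_pos'],o['grip_width'])
cv2.imwrite('pics/c6.png',cv2.resize(p[100:420,60:460],(800,600)))
```

```text
brass 283 [[ 0.423 -0.251  0.068]
 [ 0.478 -0.241  0.127]
 [ 0.488 -0.232  0.131]]
cup [ 0.59609973 -0.28119685  0.07792342] [ 0.64059954 -0.25418534  0.10347632]
25.5 [ 0.45128336 -0.23901799  0.09547546] 0.014117009993980268
```

View pics/c6.png

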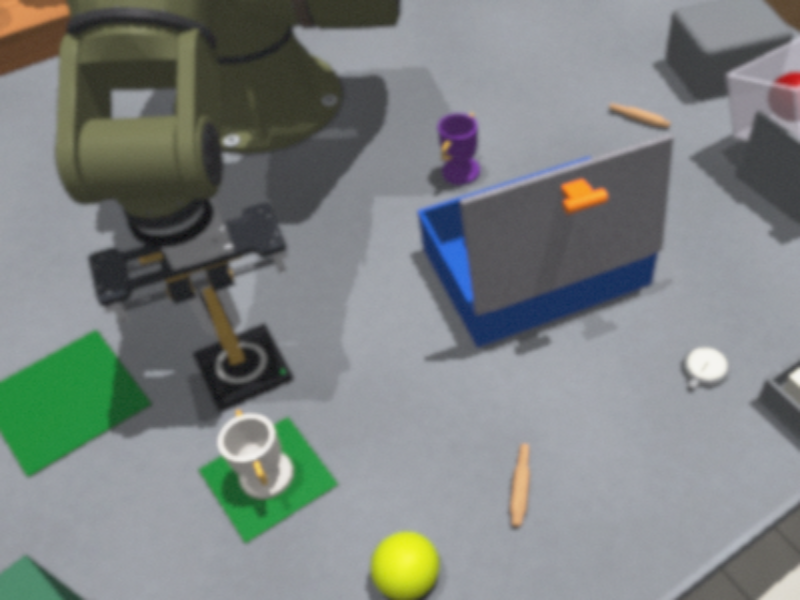

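The brass plaque is held upright over the pad (225,330), with its lower edge at about 0.067 m. The cup is upright on the mat (255,455), the flap is open (565,230), and everything else is unmoved.

```bash
python3 -c "
from station import ctrl
print(ctrl.hand_in())"
```

```text
the job is handed in; nothing more can be done
None
```

The job is handed in at about 25.5 s of the 72 s allowed: the cup is upright in the middle of the 110 mm mat, the flap stands open, and the gripper holds the brass plaque upright over the reader pad with its lower edge about 5 cm above it.

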